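# Step the light base's aperture turret to the ring

## Robot

A 7-joint arm with a two-finger parallel gripper is mounted at the origin on the work surface. World frame = base frame: x ahead of the robot, y to its left, z up, the work surface at z = 0. Lengths are in m, angles in rad, forces in N, time in s.
With the tool pointing down it reaches from about 0.4 to 0.85 m from the base axis. Payload 10.4 kg.
Tool frame: the origin (TCP) lies midway between the tips of the shut fingers; the grasp point (between the pads) lies 19 mm behind it (r.grasp_offset is the distance from the TCP to the grasp point, in m); x points along the fingers, y is the direction in which the jaws open and shut, and the axes are right-handed (so a half turn about x gives the same grasp; the last joint's range is limited). The gripper opens to 87 mm and grips with 3 to 60 N. Pads are 19 mm wide; open, the fingers measure 117 mm over their backs; the gripper's body (75 mm by 190 mm) begins 51 mm behind the grasp point.
Start: joints at [1.165, 0.332, -0.065, 1.46, 0.022, 1.35, -0.088], TCP at [0.233, -0.58, 0.223] pointing down, gripper open.
Joint ranges: [-2.6, 2.6], [-0.5, 2.12], [-1.47, 1.34], [0.16, 2.42], [-1.27, 4.41], [0.06, 2.06], [-2.6, 2.6]. Speed limits (rad/s): [2.22, 2.22, 2.79, 2.79, 3.14, 3.14, 3.14].

## Interface

Orientations are given as a unit quaternion [x, y, z, w].
In Python, from bench import r, vision, close_job gives the robot as it stands. The module is installed in compiled form; this text tells all that it offers.
- The arm moves only by the shell command python3 -m pendant 'ROWS' [OPENING] [FORCE]. ROWS is text: rows parted by semicolons, each of 6 numbers parted by spaces: the shift along the tool's x, y, z in units of 0.25 m (1.0 is 0.25 m), then the turn, a rotation vector about the tool's x, y, z in units of 1.5 rad (1.0 is 1.5 rad). A call has 1 to 8 rows; each row is the pose to reach, as a shift and turn from the pose commanded when the call began, along the tool's axes at that moment; what a row does not reach only later rows make up. A row lasts 1/10 s, in which the tool goes at most 50 mm and 8.59 degrees, less where a joint would pass 70% of its speed; a pose out of reach is approached as far as the arm can. A call with a number of a shift or a turn outside -1 to 1 is refused whole. A call with a gripper value outside its range is refused whole. OPENING is the gripper command: -1 is shut, 1 is fully open, values between are in proportion, set as the call begins (- or left out, the last holds). The fingers move at their own pace and stop on an object; FORCE is the grip in N (left out, the last holds). Time passes only in rows, so rows that repeat a pose let the fingers close. It gives the time, the measured TCP pose, the force and the opening at its end, in the units of the state.
- r.read_state(): the state, without advancing time (a new reading comes with each control period).
- vision.camera(name): name is "scene" or "top" or "wrist"; returns (picture, depth): 384x512x3 uint8, blue, green, red; 384x512 float32, m along the optical axis (not along the pixel's ray), 0 where there is no reading.
- vision.get_calibration(name): a dict with "camera_matrix" (3x3 intrinsics, pixels), "rvec" (rotation vector, rad) and "tvec" (3), from world to camera coordinates, as OpenCV has them. Camera axes: x right, y down, z forward; pixel columns grow to the right and rows downward; lengths in m; the calibration is good to about 2 mm. A picture is of the moment at which its call begins: read the wrist's pose just before it. get_calibration takes no time and is no camera call; for the wrist camera it gives the pose at the moment of the call.
- close_job(): hands the job in, once; it reports no verdict.
The state is a dict: "time": time; "joint_positions": joint angles; "joint_vel": joint speeds; "joint_torque": joint torques, N m; "ee_pos": TCP position; "eef_rot": TCP orientation; "ft_force": force on the tool from outside, world axes, zero at the start; "torque": the same for the moment, N m; "width": finger opening in m.
Only numpy, scipy, OpenCV 4.12 (cv2) and the standard library are available. Lean on these libraries where they do the work, as an engineer would, in place of code of your own. Each camera call takes 0.05 s, during which the arm holds its last target. There are 200 camera calls.

## Task

On the round light base, gently push the turret's upright tab round with a fingertip, without pinching it, until it points straight at the label marked with a ring. Then press the lamp button on the control box all the way down and let it come back up. Leave the dish on the glass and all the other loose things where they stand.

Things in the scene. Friction and masses are not known exactly. Their poses are not given: they have to be found in the camera images.
- light_base: Fixed white drum 260 mm across, top 45 mm above the work surface; origin at the centre of its underside, on the turret's axis. A grey block 90 mm wide, 55 mm high sits on its side, 122 to 178 mm out along its +x. Its position and yaw differ each time. Nothing else on the drum stands above 50 mm but turret, tab, glass stage and dish.
- turret_axis (a point): Centre of the turret, on its vertical axis, at the height of the turret disc's top (52 mm above the work surface). The turret is a dark steel disc 158 mm across on the drum. In its middle stands a fixed round glass stage 84 mm across, top at 58 mm, carrying the dish.
- turret (a joint): Turret angle, counter-clockwise from above positive, no end stops. At 0 the tab points along the -x of light_base, where there is no label; it starts within 0.3 rad of that. It turns both ways with light friction (under 1 N at the tab) and stays where left. Click stops at the five labels, every 60 degrees: let go within 5 degrees of a label it pulls itself onto it; entering or leaving a click takes 2 to 5 N at the tab.
- tab_top (a point): Middle of the tab's top edge, 75 mm from the turret axis, 86 mm above the work surface. The tab is an upright aluminium blade on the disc, the only one: 28 mm long radially (61 to 89 mm from the axis), 8 mm thick along the direction of travel, 34 mm tall (52 to 86 mm above the work surface).
- tab_aim (a point): The point the tab points at: on the tab's radial centreline 108 mm from the turret axis, beyond the tab's outer end, on the circle of the labels. It turns with the turret.
- label_ring: The label to select: a round white plug 38 mm across, top 49 mm above the work surface, with a black ring 30 mm across (18 mm inside) on it. Origin at the centre of its underside, 108 mm from the turret axis. Five labels stand at 60 degree steps around the turret (none at the parked position); which one is where differs each time.
- label_disc: Another label, same plug, with a filled black disc 24 mm across.
- label_bar: Another label, same plug, with a single black bar 31 by 7 mm.
- label_cross: Another label, same plug, with a black cross 31 mm across.
- label_dots: Another label, same plug, with two small black dots 11 mm across.
- lamp_button (a joint): Travel of the lamp button: 0 when up, 0.006 m when fully down; a spring needing about 5 N at the bottom brings it back up.
- lamp_button_top (a point): Centre of the top of the lamp button, a round grey push button 28 mm across that is pressed straight down. It sits in a black housing on the half of the fixed grey control box (130 x 100 mm, 55 mm high) that is nearer the robot.
- dish: Closed clear culture dish, 60 mm across and 17 mm high, loose on the glass stage (stands from 58 to 75 mm above the work surface). Leave alone. Origin at the centre of its underside.
- lens_cap: Loose black cap, 32 mm across, 14 mm high, on the control box's far half, about 70 mm from the button. Leave alone.
- canister: Loose aluminium canister 38 mm across, 55 mm high, on the table near the robot, left of centre. Leave alone.
- eyepiece_pot: Loose black pot 44 mm across, 45 mm high, near the robot, right of centre. Leave alone.
- wash_bottle: Loose white bottle 60 mm across, 150 mm high, far left. Leave alone.
- tip_box: Loose pipette tip box 85 x 125 mm, 70 mm high, on the right. Leave alone.
- tube_rack: Loose white rack block 160 x 90 mm, 40 mm high, far right. Leave alone.
- screwdriver: Loose screwdriver 160 mm long lying beyond the control box. Leave alone.
Mind the look-alikes: they are no part of the job. Leave any pink or turquoise look-alike of the part that bears lamp_button alone.

How it is judged:
By the outcome, as a careful person would: the job done as asked, in the order asked, and still so for the second after the job is handed in, with the robot touching nothing.
It also fails if it takes over 54 s, if anything falls off the work surface, if the arm or the gripper's body presses on something with over 40 N, if the wrist force passes 120 N, or if a joint passes its speed limit or range.

## Working session

There is one attempt and no reset: what is moved stays moved. The work goes in short steps, Python scripts to look and compute and a shell command to move; the robot and the scene stay as the last step left them, time stands still between calls to the robot, and variables do not carry over. Pictures are saved under pics/ and viewed, about 8 in all and at most 12, crops included, and the job is handed in when it is done.

```bash
mkdir -p pics; cat > h.py <<'E'
import numpy as np, cv2
from bench import r, vision
from scipy.spatial.transform import Rotation as R
def cam(n):
    c=vision.get_calibration(n); p,d=vision.camera(n)
    return p,d,np.array(c["camera_matrix"]),cv2.Rodrigues(np.array(c["rvec"],float))[0],np.array(c["tvec"],float).reshape(3)
def ray(u,v,z,K,Rm,t):
    o=-Rm.T@t; w=Rm.T@np.linalg.solve(K,[u,v,1.]); return o+w*(z-o[2])/w[2]
def proj(P,K,Rm,t):
    q=K@(Rm@np.array(P,float)+t); return q[:2]/q[2]
def totool(dw):
    return R.from_quat(r.read_state()["eef_rot"]).inv().apply(dw)/0.25
E
python3 - <<'E'
from h import *
s=r.read_state(); print(s["time"],s["ee_pos"],s["eef_rot"],s["width"]); print(R.from_quat(s["eef_rot"]).as_matrix().round(3))
for n in("scene","top"):
    p,d,K,Rm,t=cam(n); np.savez(f"{n}.npz",p=p,d=d,K=K,R=Rm,t=t); cv2.imwrite(f"pics/{n}.png",cv2.resize(p,(768,576),interpolation=2)); print(n,-Rm.T@t)
E
```

```text
0.0 [ 0.23327963 -0.57939102  0.22173665] [-0.69406589 -0.13502743  0.69432184 -0.13400492] 0.08678045792144529
[[-0.001  0.374 -0.928]
 [ 0.001 -0.928 -0.374]
 [-1.    -0.001  0.   ]]
scene [ 1.25371256 -0.18479733  1.04884415]
top [0.19737662 0.10919318 1.5767067 ]
```

View pics/top.png

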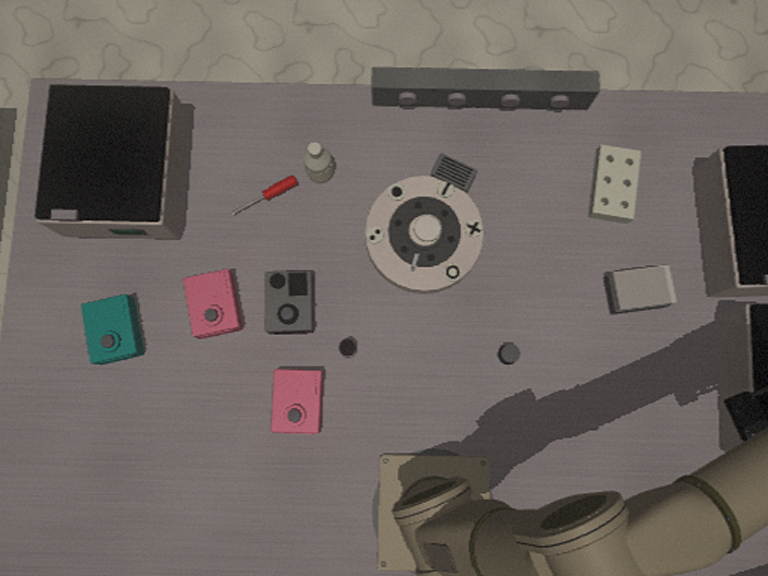

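View pics/scene.png

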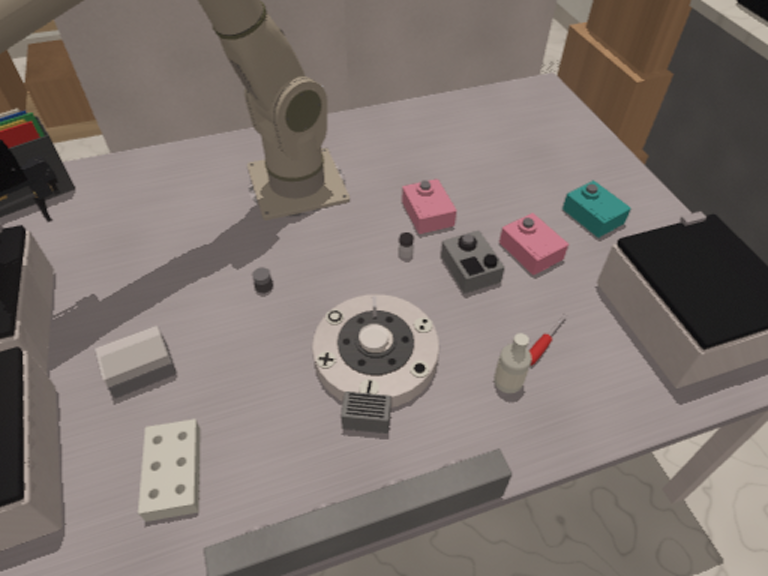

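Top view: the drum is centred at about (425,233), the tab at (416,260) and the ring label at (453,271). Button candidates are grey box (288,314), pink (211,315), pink (295,415) and turquoise (109,341). The grey box matches the description; the round dark thing at (278,281) is the lens cap. The scene view agrees. Next I'll measure and check a crop.

```bash
python3 - <<'E'
from h import *
z=np.load("top.npz"); p,K,Rm,t=z["p"],z["K"],z["R"],z["t"]
g=cv2.cvtColor(p,cv2.COLOR_BGR2GRAY)
f=2/3
def P(u,v,h): return ray(u,v,h,K,Rm,t).round(4)
# white drum mask
m=((g>150)).astype(np.uint8); c,_=cv2.findContours(m,cv2.RETR_EXTERNAL,cv2.CHAIN_APPROX_NONE)
for k in c:
    if cv2.contourArea(k)>1500:
        e=cv2.fitEllipse(cv2.convexHull(k)); print("drum?",e)
for nm,u,v,h in(("drum",425,233,.045),("ring",453,271,.049),("cross",474,229,.049),("bar",446,189,.049),("disc",397,192,.049),("dots",376,236,.049),("tabtop",416,260,.086),("button",288,314,.065),("cap",278,281,.069),("canister",348,346,.055),("pot",509,353,.045),("bottle",315,150,.15)):
    print(nm,P(u*f,v*f,h))
a=cv2.resize(p[110:200,235:330],None,fx=5,fy=5,interpolation=cv2.INTER_CUBIC)
b=cv2.resize(p[170:230,170:220],None,fx=5,fy=5,interpolation=cv2.INTER_CUBIC)
b=cv2.copyMakeBorder(b,0,a.shape[0]-b.shape[0],0,0,0)
cv2.imwrite("pics/crop.png",np.hstack([a,b]))
E
```

```text
drum [0.5881 0.0234 0.045 ]
ring [ 0.5041 -0.0375  0.049 ]
cross [ 0.5983 -0.083   0.049 ]
bar [ 0.6878 -0.0216  0.049 ]
disc [0.6786 0.086  0.049 ]
dots [0.5781 0.13   0.049 ]
tabtop [0.5187 0.0441 0.086 ]
button [0.4013 0.3112 0.065 ]
cap [0.4708 0.335  0.069 ]
canister [0.3375 0.1834 0.055 ]
pot [ 0.3307 -0.1567  0.045 ]
bottle [0.734  0.2593 0.15  ]
```

View pics/crop.png

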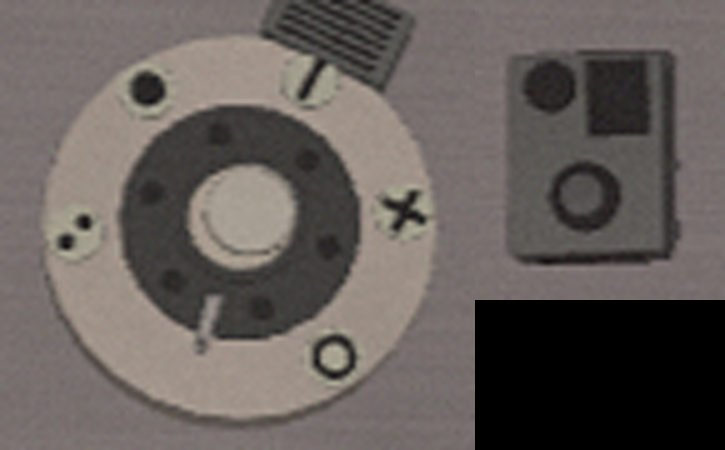

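Crop confirms it: the ring label is lower right, the tab lower left of centre, and the grey box has its round button on the near half with the lens cap on the far half. Turret axis is about (0.590,0.024) and base yaw about -25°. The tab is at about 164° and the ring at about 215°, so I push CCW by about 51° from the tab's +y side. First I travel high with the fingers shut.

```bash
python3 -m pendant '0 -1 -1 0.14 0 0;0 -1 -1 0.14 0 0;0 -1 -1 0.14 0 0;0 -1 -1 0.14 0 0;0 -1 -1 0.14 0 0;0 -1 -1 0.14 0 0;0 -1 -1 0.14 0 0;0 -1 -1 0.14 0 0' -1 10
python3 -c "
from h import *
s=r.read_state();print(R.from_quat(s['eef_rot']).as_matrix().round(3)); print(s['ee_pos'],totool(np.array([.525,.089,.2])-s['ee_pos']))"
```

```text
time: 0.9
ee_pos: [0.3745, -0.2488, 0.2228]
eef_rot: [0.704, 0.064, -0.704, 0.064]
ft_force: [-1.0, -0.7, 0.7]
width: 0.0315
[[ 0.001  0.18  -0.984]
 [ 0.001 -0.984 -0.18 ]
 [-1.    -0.    -0.001]]
[ 0.37448206 -0.24875879  0.22276691] [ 0.09219614 -1.22031821 -0.83570514]
```

```bash
python3 -m pendant '0.09 -1 -0.83 0 0 0;0.09 -1 -0.83 0 0 0;0.09 -1 -0.83 0 0 0;0.09 -1 -0.83 0 0 0;0.09 -1 -0.83 0 0 0;0.09 -1 -0.83 0 0 0;0.09 -1 -0.83 0 0 0;0.09 -1 -0.83 0 0 0' -1 10
python3 - <<'E'
from h import *
s=r.read_state();print(s['ee_pos'],s['width'],totool(np.array([.525,.089,.12])-s['ee_pos']))
p,d,K,Rm,t=cam("wrist"); np.savez("w.npz",p=p,d=d,K=K,R=Rm,t=t)
print(-Rm.T@t)
for a,n in((164,'tab164'),(215,'ring')):
    q=np.array([.59+.108*np.cos(np.radians(a)),.024+.108*np.sin(np.radians(a)),.049]); print(n,q,proj(q,K,Rm,t))
print('C',proj([.59,.024,.052],K,Rm,t))
cv2.imwrite("pics/w1.png",p)
E
```

```text
time: 1.7
ee_pos: [0.534, 0.0315, 0.1993]
eef_rot: [-0.704, -0.064, 0.705, -0.062]
ft_force: [-1.1, -0.8, -0.7]
width: 0.0006
[0.53404433 0.03151085 0.19928179] 0.0006003192051493077 [ 0.3176846  -0.23196166 -0.00536272]
[0.5993011  0.04311039 0.3617718 ]
tab164 [0.48618374 0.05376883 0.049     ] [228.36635544 224.10156962]
ring [ 0.50153158 -0.03794626  0.049     ] [321.28576904 225.23855538]
C [277.54256852 125.36328773]
```

View pics/w1.png

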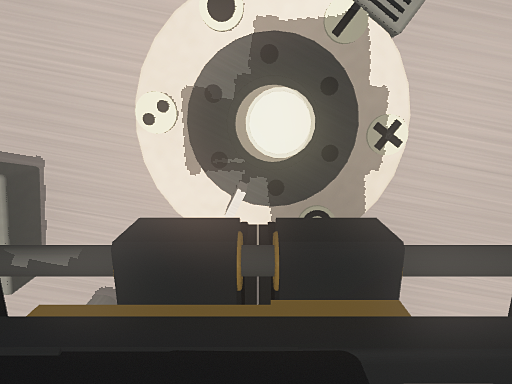

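Wrist view: the drum axis is at about (273,121), within 5 mm of prediction. The tab (235,200) is left of the fingers and the ring is under the fingertips (316,215). I move to the +y side of the tab and then lower.

```bash
python3 -m pendant '0 -0.25 0 0 0 0;0 -0.25 0 0 0 0;0.3 -0.25 0 0 0 0;0.3 -0.25 0 0 0 0;0.53 -0.25 0 0 0 0;0.53 -0.25 0 0 0 0;0.53 -0.25 0 0 0 0;0.53 -0.25 0 0 0 0'
python3 - <<'E'
from h import *
s=r.read_state();print(s['ee_pos'],s['ft_force'])
p,d,K,Rm,t=cam("top"); cv2.imwrite("pics/t2.png",cv2.resize(p[100:210,215:345],None,fx=5,fy=5,interpolation=2))
C=np.array([.591,.024]); 
for a in(135,150,165,180,190,200):
    x=C+.083*np.array([np.cos(np.radians(a)),np.sin(np.radians(a))]); print(a,x.round(4),totool(np.r_[x,.067]-s['ee_pos']).round(3))
E
```

```text
time: 2.55
ee_pos: [0.5239, 0.0888, 0.0696]
eef_rot: [0.705, 0.061, -0.704, 0.061]
ft_force: [1.1, 0.4, 0.6]
width: 0.0004
[0.52387782 0.08884958 0.06958489] [1.09273278 0.35212962 0.6093039 ]
135 [0.5323 0.0827] [ 0.01   0.03  -0.029]
150 [0.5191 0.0655] [0.01  0.089 0.035]
165 [0.5108 0.0455] [0.01  0.162 0.081]
180 [0.508 0.024] [0.01  0.245 0.107]
190 [0.5093 0.0096] [0.01  0.302 0.112]
200 [ 0.513  -0.0044] [0.01  0.36  0.107]
```

View pics/t2.png

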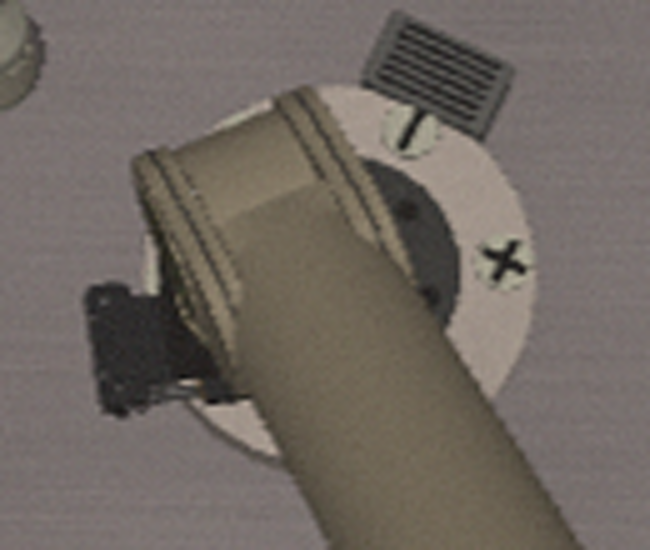

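The arm hides the turret from the top camera, so I'll use the wrist camera. I push along the arc in small steps to the first checkpoint, tab at about 200°.

```bash
python3 -m pendant '0.01 0.06 0.02 0 0 0;0.01 0.09 0.035 0 0 0;0.01 0.125 0.06 0 0 0;0.01 0.16 0.08 0 0 0;0.01 0.19 0.092 0 0 0;0.01 0.22 0.10 0 0 0;0.01 0.245 0.107 0 0 0;0.01 0.245 0.107 0 0 0'
python3 - <<'E'
from h import *
s=r.read_state();print(s['ee_pos'],s['ft_force'])
p,d,K,Rm,t=cam("wrist"); cv2.imwrite("pics/w3.png",p)
print(proj([.59,.024,.052],K,Rm,t))
for a in (190,200,210,215): print(a,[proj([.591+q*np.cos(np.radians(a)),.024+q*np.sin(np.radians(a)),.086],K,Rm,t).round() for q in(.061,.089)])
E
```

```text
time: 3.4
ee_pos: [0.5068, 0.0229, 0.065]
eef_rot: [-0.704, -0.06, 0.705, -0.061]
ft_force: [-0.2, -0.7, -0.5]
width: 0.0007
[0.50680788 0.02291547 0.06495616] [-0.23123949 -0.68950115 -0.49783429]
[284.49338118  78.76246983]
190 [array([289., 213.]), array([288., 270.])]
200 [array([312., 211.]), array([321., 267.])]
210 [array([336., 205.]), array([353., 259.])]
215 [array([347., 200.]), array([369., 253.])]
```

View pics/w3.png

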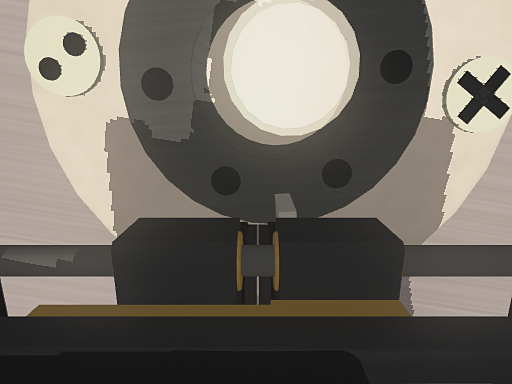

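The wrist view shows the tab at about (286,195), close to 190–192°, just ahead of the fingers, with the turret centre at about (278,66). That puts the axis at about (0.595,0.026). I continue to about 208°.

```bash
python3 -m pendant '0 0.03 -0.005 0 0 0;0 0.06 -0.012 0 0 0;0 0.09 -0.02 0 0 0;0 0.09 -0.02 0 0 0'
python3 - <<'E'
from h import *
s=r.read_state();print(s['ee_pos'],s['ft_force'])
p,d,K,Rm,t=cam("wrist"); cv2.imwrite("pics/w4.png",p)
for a in (205,210,215): print(a,[proj([.595+q*np.cos(np.radians(a)),.026+q*np.sin(np.radians(a)),.086],K,Rm,t).round() for q in(.061,.089)])
print(proj([.595,.026,.052],K,Rm,t))
E
```

```text
time: 3.85
ee_pos: [0.5163, 0.0012, 0.065]
eef_rot: [0.705, 0.06, -0.704, 0.061]
ft_force: [-0.4, -0.8, 0.0]
width: 0.0002
[0.51631937 0.001186   0.0649858 ] [-0.3623517  -0.83209144  0.02797229]
205 [array([270., 211.]), array([285., 266.])]
210 [array([281., 208.]), array([301., 262.])]
215 [array([292., 203.]), array([317., 256.])]
[236.53025647  79.75814627]
```

View pics/w4.png

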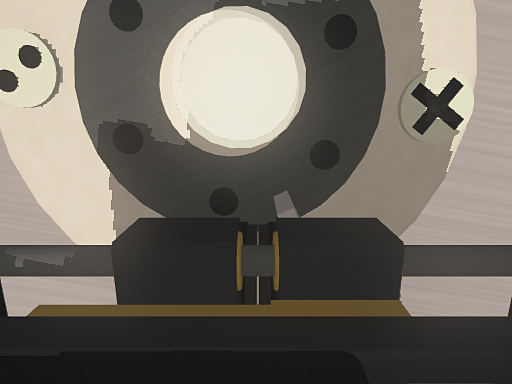

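By hole pattern and tab, the turret is at about -64° in the image. The ring direction from the cross and dots labels is -64° to -66°, so the tab is in the click. I back off sideways, rise, clear, and check from above.

```bash
python3 -m pendant '0 -0.06 0.02 0 0 0;0 -0.12 0.04 0 0 0;-0.2 -0.12 0.04 0 0 0;-0.4 -0.12 0.04 0 0 0;-0.5 -0.3 0.05 0 0 0;-0.5 -0.6 0.1 0 0 0;-0.5 -0.8 0.2 0 0 0;-0.5 -1 0.23 0 0 0'
python3 -m pendant '0 -0.3 0 0 0 0;0 -0.3 0 0 0 0;0 -0.3 0 0 0 0;0 -0.3 0 0 0 0'
python3 - <<'E'
from h import *
s=r.read_state();print(s['ee_pos'],s['ft_force'])
p,d,K,Rm,t=cam("wrist"); cv2.imwrite("pics/w5.png",p); np.savez("w.npz",p=p,d=d,K=K,R=Rm,t=t)
print(proj([.401,.311,.065],K,Rm,t))
p,d,K,Rm,t=cam("top"); cv2.imwrite("pics/t5.png",cv2.resize(p[100:230,180:335],None,fx=5,fy=4.6,interpolation=2))
E
```

```text
time: 4.7
ee_pos: [0.4263, 0.2119, 0.1902]
eef_rot: [0.705, 0.061, -0.704, 0.062]
ft_force: [1.9, 0.1, 0.1]
width: 0.0007
time: 5.1
ee_pos: [0.4145, 0.2843, 0.1898]
eef_rot: [-0.704, -0.062, 0.704, -0.062]
ft_force: [0.2, -1.1, -0.2]
width: 0.0003
[0.41454468 0.28425541 0.1897658 ] [ 0.15652333 -1.14006628 -0.17563733]
[226.45557587 197.24601978]
```

View pics/w5.png

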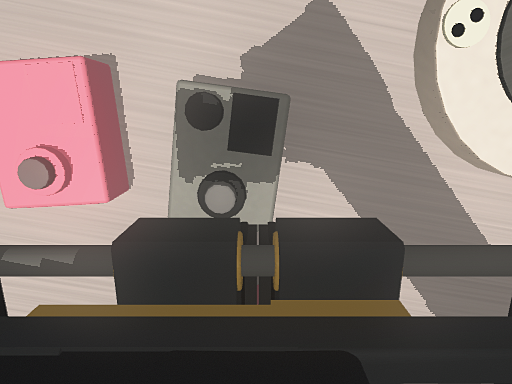

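View pics/t5.png

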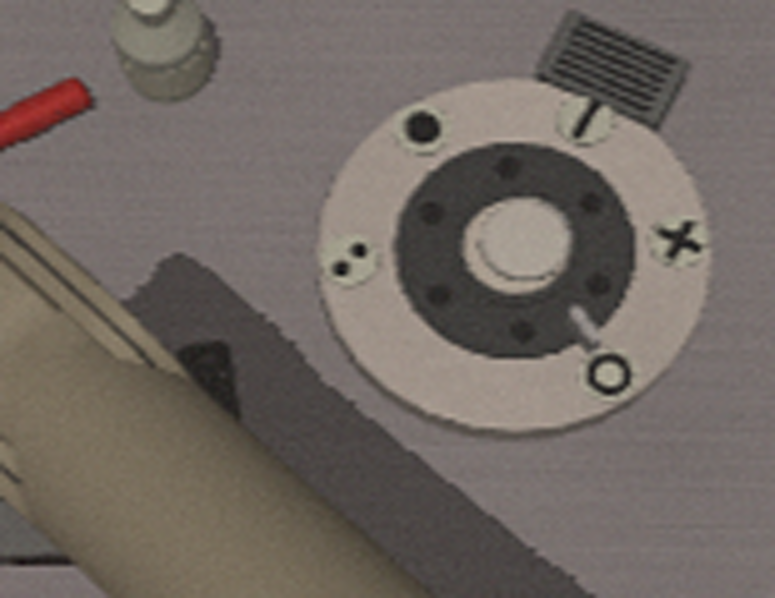

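The top view shows the tab pointing at the ring label (609,374). The hole-pattern bearing is about 54° against about 55° for the label, and the dish is in place. The wrist view shows the grey box's button at (221,196), as predicted within 5 px, with the cap at (204,111).

```bash
python3 - <<'E'
from h import *
w=np.load("w.npz"); d=w["d"]; s=r.read_state()
dd=np.median(d[190:201,214:226]); K,Rm,t=w["K"],w["R"],w["t"]
X=Rm.T@(dd*np.linalg.solve(K,[221,194,1.])-t); print(X)
db=np.median(d[120:150,240:250]); print(Rm.T@(db*np.linalg.solve(K,[245,135,1.])-t))
Y=ray(221,194,X[2],K,Rm,t); print(Y, totool(np.r_[X[:2],X[2]+.02]-s["ee_pos"]))
z=np.load("top.npz"); print(ray(288*2/3,314*2/3,X[2],z["K"],z["R"],z["t"]))
E
```

```text
[0.40640297 0.31541906 0.07728767]
[0.45776554 0.30389082 0.05613427]
[0.40640297 0.31541906 0.07728767] [ 0.3697506  -0.1363228   0.01412233]
[0.39968501 0.30954631 0.07728767]
```

```bash
python3 - <<'E'
from h import *
w=np.load("w.npz"); d=w["d"]; K,Rm,t=w["K"],w["R"],w["t"]
for u in range(190,256,4):
    print(u,(Rm.T@(d[194,u]*np.linalg.solve(K,[u,194,1.])-t)).round(4), w["p"][194,u])
print(totool(np.array([.404,.313,.084])-r.read_state()["ee_pos"]))
E
```

```text
190 [0.3954 0.3454 0.0549] [146 158 161]
194 [0.3961 0.3417 0.0549] [146 158 161]
198 [0.3999 0.3364 0.0665] [59 62 64]
202 [0.4007 0.3328 0.0671] [67 71 73]
206 [0.4041 0.3281 0.0771] [130 137 141]
210 [0.4051 0.3246 0.0785] [132 139 145]
214 [0.4055 0.3213 0.0777] [133 139 146]
218 [0.4061 0.3179 0.0779] [136 141 147]
222 [0.4068 0.3145 0.0781] [135 141 146]
226 [0.407  0.3112 0.0765] [134 140 146]
230 [0.4075 0.3078 0.0763] [132 140 144]
234 [0.408  0.3045 0.076 ] [ 98 102 104]
238 [0.4067 0.3012 0.0684] [68 71 74]
242 [0.4072 0.2977 0.0683] [67 70 72]
246 [0.4048 0.2941 0.056 ] [101 108 111]
250 [0.4055 0.2905 0.0564] [142 153 157]
254 [0.4059 0.2868 0.0554] [143 155 159]
[ 0.42291039 -0.12848976  0.02524415]
```

The housing top is at about 67 mm and the button at about 77 mm, so it bottoms at about 71 mm, still proud of the housing. I move above it and press in steps.

```bash
python3 -m pendant '0 -0.13 0.025 0 0 0;0.2 -0.13 0.025 0 0 0;0.35 -0.13 0.025 0 0 0;0.42 -0.13 0.025 0 0 0;0.42 -0.13 0.025 0 0 0'
python3 -m pendant '0.01 0 0 0 0 0;0.02 0 0 0 0 0;0.03 0 0 0 0 0;0.04 0 0 0 0 0;0.04 0 0 0 0 0'; python3 -c "
from h import *
print(r.read_state()['ee_pos'])"
```

```text
time: 5.7
ee_pos: [0.4032, 0.3119, 0.0826]
eef_rot: [-0.703, -0.06, 0.706, -0.061]
ft_force: [0.7, -0.6, 0.7]
width: 0.0005
time: 6.2
ee_pos: [0.4049, 0.3142, 0.0754]
eef_rot: [0.705, 0.061, -0.704, 0.061]
ft_force: [1.9, 0.3, 3.0]
width: 0.0006
[0.40488627 0.31423665 0.0753909 ]
```

```bash
python3 -m pendant '0.008 0 0 0 0 0;0.012 0 0 0 0 0;0.012 0 0 0 0 0'; python3 -m pendant '0.006 0 0 0 0 0;0.008 0 0 0 0 0;0.008 0 0 0 0 0';  python3 -m pendant '0.004 0 0 0 0 0;0.006 0 0 0 0 0;0.006 0 0 0 0 0'
```

```text
time: 6.5
ee_pos: [0.4048, 0.3143, 0.0722]
eef_rot: [0.705, 0.061, -0.704, 0.061]
ft_force: [3.4, -0.2, 3.5]
width: 0.0003
time: 6.8
ee_pos: [0.4049, 0.3143, 0.0712]
eef_rot: [0.705, 0.061, -0.704, 0.061]
ft_force: [-0.7, -3.8, 18.4]
width: 0.0002
time: 7.1
ee_pos: [0.405, 0.3144, 0.0709]
eef_rot: [0.705, 0.061, -0.704, 0.061]
ft_force: [-5.3, -10.0, 34.5]
width: 0.0007
```

The force rose sharply at z = 0.071, as predicted for the bottom stop, so the button is fully down. I release straight up and check.

```bash
python3 -m pendant '-0.02 0 0 0 0 0;-0.06 0 0 0 0 0;-0.2 0 0 0 0 0;-0.4 0 0 0 0 0;-0.5 0.1 0 0 0 0;-0.5 0.1 0.1 0 0 0;-0.5 0.1 0.1 0 0 0'
python3 - <<'E'
from h import *
s=r.read_state();print(s['ee_pos'],s['ft_force'])
p,d,K,Rm,t=cam("wrist"); a=p.copy()
u,v=proj([.405,.314,.077],K,Rm,t).round().astype(int); print(u,v)
dd=np.median(d[v-4:v+5,u-4:u+5]); print("button",Rm.T@(dd*np.linalg.solve(K,[u,v,1.])-t))
p,d,K,Rm,t=cam("top"); b=cv2.resize(p[100:200,230:330],(384,384),interpolation=2)
cv2.imwrite("pics/f.png",cv2.resize(np.hstack([a,b]),(798,342)))
E
```

```text
time: 7.8
ee_pos: [0.3818, 0.285, 0.1939]
eef_rot: [-0.704, -0.061, 0.704, -0.062]
ft_force: [-0.1, -0.1, -0.9]
width: 0.0003
[0.38177515 0.28495116 0.19386756] [-0.06334664 -0.06532326 -0.90831592]
229 158
button [0.40503025 0.31414832 0.07754279]
```

View pics/f.png

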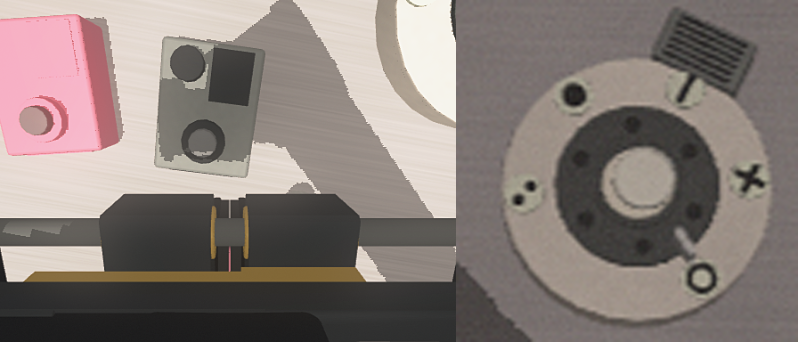

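The left half shows the button at (204,141) back up at z = 0.0775 and the cap undisturbed at (188,63). The right half shows the tab (685,242) still aimed at the ring (702,278) and the dish in place.

```bash
python3 -c "
from bench import close_job; print(close_job())"
```

```text
the job is handed in; nothing more can be done
None
```

The tab now points at the ring label, the lamp button has been pressed and is back up, and the job is handed in at about 8 s on the robot's clock.

- **Turret:** I pushed the tab with shut fingers about 51° counter-clockwise to the ring label, then backed off. In the last top view it still points at the ring. The turret's hole pattern agreed with the label direction to about 1°, and the dish had not moved.
- **Button:** I pressed the grey box's lamp button until the force rose sharply at z = 0.071 m, about 6 mm below its rest height. After release its top read 0.0775 m (0.077 m before the press), so it is back up. The lens cap is where it was.
- **Other loose things:** my path stayed clear of them. The last pictures covered only the turret and the control box, so I did not check the rest again at the end.
- **Disagreements and force:** the top and wrist cameras differed by 5–9 mm on positions. I used a midpoint for the button, and the corrected axis held for the turret. The last, unneeded press step reached about 35 N upward (36 N in all) at the fingertip, higher than the roughly 5 N spring but well below the 120 N wrist limit.

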